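# Swap the open tray in a workshop tray row

## Task

Only one tray of this row may be open at a time: push the yellow tray, which was left half out, fully home, and then hook a fingertip behind the lip of the red tray and draw it all the way out to its stop. Do not pinch a lip or lift or take anything, leave the cup wheel riding in the red tray and the blue tray shut, and leave everything else on the bench where it is.

Things in the scene. Friction and masses are not known exactly. Their poses are not given: they have to be found in the camera images.
- board: fixed plywood base board 230 (x) x 460 (y) x 12 mm under the row of three tray units, whose axes are parallel to its own; origin at the centre of its underside
- red_unit: fixed grey steel single-tray housing, 200 deep (x) x 130 wide (y) x 64 high, with a red stripe across the front of its top; origin at the centre of its underside, 12 mm above the bench. Its own -x axis is the way its tray draws out (roughly towards the robot); its front face is at x = -100 mm. The three units stand side by side 150 mm apart in any order.
- yellow_unit: fixed grey steel single-tray housing, 200 deep (x) x 130 wide (y) x 64 high, with a yellow stripe across the front of its top; origin at the centre of its underside, 12 mm above the bench. Its own -x axis is the way its tray draws out (roughly towards the robot); its front face is at x = -100 mm. 
- blue_unit: fixed grey steel single-tray housing, 200 deep (x) x 130 wide (y) x 64 high, with a blue stripe across the front of its top; origin at the centre of its underside, 12 mm above the bench. Its own -x axis is the way its tray draws out (roughly towards the robot); its front face is at x = -100 mm. The orange spray can stands on its top.
- red_tray (a joint): slide of the red tray, m: 0 = fully home (shut), 0.12 = fully out at its stop, growing as the tray moves along its unit's -x axis. It takes about 3 N to slide, has no spring and stays where it is left. Starts home.
- yellow_tray (a joint): slide of the yellow tray, m: 0 = fully home (shut), 0.12 = fully out at its stop, growing as the tray moves along its unit's -x axis. It takes about 3 N to slide, has no spring and stays where it is left. Starts 50 to 90 mm out.
- blue_tray (a joint): slide of the blue tray, m: 0 = fully home (shut), 0.12 = fully out at its stop, growing as the tray moves along its unit's -x axis. It takes about 3 N to slide, has no spring and stays where it is left. Starts home and is to stay so.
- red_lip_top (a point): top edge centre of the red tray's upright front lip, a red strip 120 wide (unit y), 12 thick (unit x), 40 tall, its top 60 mm above the bench, its underside 20 mm. With the tray home this point is at x = -154 mm, y = 0 of the unit; it moves with the tray, axes as the unit's. Behind the lip, towards the unit, is a finger pocket: see the lip's back.
- yellow_lip_top (a point): top edge centre of the yellow tray's lip; the lip, pocket and all sizes are as for the red tray, in yellow
- blue_lip_top (a point): top edge centre of the blue tray's lip; the lip, pocket and all sizes are as for the red tray, in blue
- red_lip_back (a point): centre of the back surface of the red tray's lip, which faces the pocket, 40 mm above the bench. The pocket behind it is open above and at the sides, 50 mm clear along x, from the lip to a steel partition (top 53 mm above the bench, moves with the tray, flush with the housing's front when home); pocket floor 23 mm above the bench, 37 mm below the lip's top.
- red_lip_face (a point): centre of the front surface of the red tray's lip, which faces the robot, 40 mm above the bench. 
- yellow_lip_back (a point): centre of the back surface of the yellow tray's lip, which faces the pocket, 40 mm above the bench. The pocket behind it is open above and at the sides, 50 mm clear along x, from the lip to a steel partition (top 53 mm above the bench, moves with the tray, flush with the housing's front when home); pocket floor 23 mm above the bench, 37 mm below the lip's top.
- yellow_lip_face (a point): centre of the front surface of the yellow tray's lip, which faces the robot, 40 mm above the bench. 
- cup_wheel: loose dark steel grinding cup wheel, 70 diameter x 22 high, lying in the red tray's compartment behind the partition, hidden until the tray is drawn; origin at the centre of its underside. It rides along and is not to be touched
- spray_can: loose bystander, leave alone: orange spray can, 66 diameter x 190 high, standing midway on the blue unit's top; origin at the centre of its underside
- primer_can: loose bystander, leave alone: green can, 66 diameter x 190 high, standing on the bench on the robot's left; origin at the centre of its underside
- jar: loose bystander, leave alone: amber jar, 70 diameter x 90 high, standing on the left; origin at the centre of its underside
- club_hammer: loose bystander, leave alone: hammer lying on the bench on the robot's right
- mug: loose bystander, leave alone: blue mug, 80 diameter x 95 high, standing on the right; origin at the centre of its underside
- stone_sample: loose bystander, leave alone: marble sample block 90 x 60 x 30, lying on the left near the robot; origin at the centre of its underside
- tape_measure: loose bystander, leave alone: yellow tape measure case 70 x 45 x 60, on the right; origin at the centre of its underside

How it is judged:
On the way, in this order (a step that is already met when the one before it is completed fails the run):
1. the yellow tray is fully home (within 8 mm) while the red one is still shut (value of joint yellow_tray below 0.008 m and value of joint red_tray below 0.01 m), for 0.2 s.
2. the red tray is being drawn out by a finger bearing on the back of its lip (value of joint red_tray above 0.02 m and contact force between red_tray_c5 and the fingers above 0.3 N), for 0.1 s.
3. the red tray is out at its stop (within 12 mm) (value of joint red_tray above 0.108 m), for 0.2 s.
At the end, for the whole second after the job is handed in: the red tray is out to within 12 mm of its 120 mm stop and at rest with the cup wheel lying in it; the yellow and blue trays are home to within 8 mm (value of joint red_tray above 0.108 m and value of joint each of yellow_tray, blue_tray below 0.008 m and z of cup_wheel in the frame of red_unit between 0.005 and 0.02 m and velocity of joint red_tray below 0.01 m/s and linear speed of cup_wheel below 0.02 m/s); the robot touches nothing.
It fails at once if the red tray is drawn more than 20 mm while the yellow one is still more than 20 mm out (value of joint each of red_tray, yellow_tray above 0.02 m).
It fails at once if the blue tray is drawn out more than 15 mm (value of joint blue_tray above 0.015 m).
It fails at once if a lip is pinched between the fingers (contact force between each of red_tray_c5, red_tray_c6 and the fingers above 6 N or contact force between each of yellow_tray_c5, yellow_tray_c6 and the fingers above 6 N).
It fails at once if the cup wheel is touched or leaves its tray (contact force between cup_wheel and the fingers above 1 N or z of cup_wheel in the frame of red_unit above 0.03 m).
It fails at once if a bystander is moved more than 20 mm, knocked over or lifted (distance of any of spray_can, primer_can, jar, club_hammer, mug, stone_sample, tape_measure from where it was at the start of the episode above 0.02 m).
It also fails if it takes over 48 s, if anything falls off the work surface, if the arm or the gripper's body presses on something with over 40 N, if the wrist force passes 120 N, or if a joint passes its speed limit or range.

## Robot

A 7-joint arm with a two-finger parallel gripper is mounted at the origin on the work surface. World frame = base frame: x ahead of the robot, y to its left, z up, the work surface at z = 0. Lengths are in m, angles in rad, forces in N, time in s.
With the tool pointing down it reaches from about 0.4 to 0.85 m from the base axis. Payload 10.4 kg.
Tool frame: the origin (TCP) lies at the very end of the fingers, on their centre line; the grasp point (between the pads) lies 19 mm behind it (manip.tcp_to_grasp is the z of the grasp point in the tool frame, in m); z points along the fingers, x is the direction in which the jaws open and shut, and the axes are right-handed (so a half turn about z gives the same grasp; the last joint's range is limited). The gripper opens to 85 mm and grips with 20 to 120 N. Pads are 22 mm wide; open, the fingers measure 114 mm over their backs; the gripper's body (76 mm by 85 mm) begins 54 mm behind the grasp point. The pads swing forward as they close: fully open they stand 13 mm farther back than shut.
Start: joints at [1.32, 0.332, -0.065, 1.46, 0.022, 1.35, -0.088], TCP at [0.141, -0.609, 0.231] pointing down, gripper open.
Joint ranges: [-2.6, 2.6], [-0.5, 2.12], [-1.47, 1.34], [0.16, 2.42], [-1.27, 4.41], [0.06, 2.06], [-2.6, 2.6]. Speed limits (rad/s): [2.22, 2.22, 2.79, 2.79, 3.14, 3.14, 3.14].

## Interface

Orientations are given as a unit quaternion [x, y, z, w].
In Python, from workcell import manip gives the robot as it stands.
- The arm moves only by the tool servo_tool, never from a script. Its argument "moves" is a list of rows, each an object with "travel": the shift along the tool's x, y, z in mm, a list of three; "dr": the turn, a rotation vector about the tool's x, y, z in degrees, a list of three. A call has 1 to 12 rows; each row shifts and turns the commanded pose from where the row before left it, along the tool's axes as they then stand; what a row does not reach is not made up. A row lasts 1/8 s, in which the tool goes at most 62.5 mm and 10.7 degrees, less where a joint would pass 70% of its speed; a pose out of reach is approached as far as the arm can. A call is refused whole if a number of a shift passes 62.5 or a number of a turn 10.7, either way. A call with a gripper value outside its range is refused whole. "claw" is the closure, from 0 (fully open) to 1 (shut), set as the call begins (left out, the last holds). The fingers move at their own pace and stop on an object; "squeeze" is the grip in N (left out, the last holds). Time passes only in rows, so rows that do not move let the fingers close. It gives the time, the measured TCP pose, the force and the opening at its end, in the units of the state.
- manip.get_obs(): the state, without advancing time (a new reading comes with each control period).
- manip.camera(name): name is "scene" or "top"; returns the picture (480x640x3 uint8, blue, green, red); there is no depth.
- manip.calibration(name): a dict with "intrinsics" (3x3 intrinsics, pixels), "view" (4x4, takes a point from world to camera coordinates). Camera axes: x right, y down, z forward; pixel columns grow to the right and rows downward; lengths in m; the calibration is good to about 2 mm. A picture is of the moment at which its call begins. calibration takes no time and is no camera call.
- manip.hand_in(): hands the job in, once; it reports no verdict.
The state is a dict: "clock": time; "joint_pos": joint angles; "joint_velocities": joint speeds; "tau": joint torques, N m; "position": TCP position; "ee_rot": TCP orientation; "ft_force": force on the tool from outside, world axes, zero at the start; "torque": the same for the moment, N m; "grip_width": opening from 0.0 (shut) to 1.0 (fully open).
Only numpy, scipy, OpenCV 4.12 (cv2) and the standard library are available. Lean on these libraries where they do the work, as an engineer would, in place of code of your own. Each camera call takes 0.05 s, during which the arm holds its last target. There are 200 camera calls.

## Working session

There is one attempt and no reset: what is moved stays moved. The work goes in short steps, Python scripts to look and compute and a tool call to move; the robot and the scene stay as the last step left them, time stands still between calls to the robot, and variables do not carry over. Pictures are saved under pics/ and viewed, on a budget of 10 in all, crops included, one or two more only if the job needs it, and the job is handed in when it is done.

Besides the shell and the picture viewer there is one more tool, called after "Emit:" as name(argument=value, ...) on one line, values as JSON. servo_tool: Moves the arm, as the interface text tells. Its arguments: {"type":"object","properties":{"moves":{"type":"array","items":{"type":"object","properties":{"travel":{"type":"array","items":{"type":"number"}},"dr":{"type":"array","items":{"type":"number"}}}}},"claw":{"type":"number"},"squeeze":{"type":"number"}},"required":["moves"]}

```bash
mkdir -p pics
python3 - <<'E'
from workcell import manip
import cv2,numpy as np
o=manip.get_obs();print(o)
ims=[]
for n in("scene","top"):
    im=manip.camera(n);cv2.imwrite(f"pics/{n}0.png",im)
    c=manip.calibration(n);print(n,c["intrinsics"],np.linalg.inv(c["view"]))
E
```

```text
{'clock': 0.0, 'joint_pos': array([ 1.32041554,  0.33285447, -0.06476324,  1.46094657,  0.02156573,
        1.34987637, -0.08849187]), 'joint_velocities': array([ 0.00047288, -0.00045812, -0.0002742 , -0.00022153, -0.00092436,
        0.00099101, -0.00083769]), 'tau': array([ 6.26813835e-04, -6.25439930e+01,  4.94146929e-02, -3.91615677e+01,
        1.61755364e-02,  9.69998713e-03,  3.10301493e-05]), 'position': array([ 0.14109433, -0.60848367,  0.23052443]), 'ee_rot': array([ 7.82909630e-01, -6.22135055e-01, -5.47787092e-04, -4.28734719e-04]), 'ft_force': array([ 0.08040607, -0.47474487,  0.10335203]), 'torque': array([ 0.02871838, -0.05938756, -0.00504297]), 'grip_width': 1.0007425122077365}
scene [[491.98679442   0.         320.85321263]
 [  0.         491.98679442 237.75598589]
 [  0.           0.           1.        ]] [[ 0.7829435   0.51531831 -0.34849178  1.0105213 ]
 [ 0.62202287 -0.64008749  0.4509718  -0.60784876]
 [ 0.0093288  -0.56985529 -0.82169211  1.18566315]
 [ 0.          0.          0.          1.        ]]
top [[510.79012649   0.         328.9719572 ]
 [  0.         510.79012649 240.46141704]
 [  0.           0.           1.        ]] [[-4.76504555e-04 -9.92534974e-01  1.21959411e-01  4.16625994e-01]
 [-9.99981401e-01  1.21450290e-03  5.97691397e-03 -3.01205057e-02]
 [-6.08041621e-03 -1.21954295e-01 -9.92517092e-01  1.41371404e+00]
 [ 0.00000000e+00  0.00000000e+00  0.00000000e+00  1.00000000e+00]]
```

View pics/scene0.png

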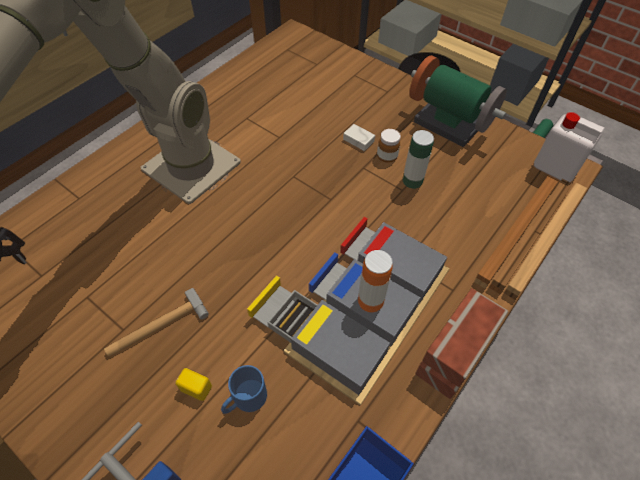

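View pics/top0.png

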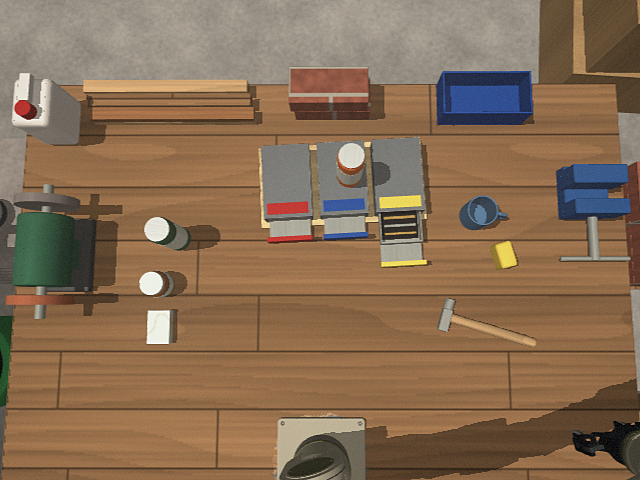

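The top view shows red on the left (lip about px 290,239), blue in the middle (345,236) and yellow on the right, half out (403,263). The spray can is on the blue unit. Next I measure the lips and stripes.

```bash
cat > h.py <<'E'
from workcell import manip
import cv2,numpy as np
from scipy.spatial.transform import Rotation as R
HS={"red":[(0,170,90),(6,255,255)],"yellow":[(24,140,120),(34,255,255)],"blue":[(105,130,70),(120,255,255)]}
def ray(cam,px,z):
    c=manip.calibration(cam);T=np.linalg.inv(c["view"])
    d=T[:3,:3]@np.linalg.solve(c["intrinsics"],[px[0],px[1],1]);o=T[:3,3]
    return (o+d*(z-o[2])/d[2])
def blobs(im,col,cam,box,minA=60):
    h=cv2.cvtColor(im,cv2.COLOR_BGR2HSV);m=cv2.inRange(h,*map(np.array,HS[col]))
    x0,y0,x1,y1=box;k=np.zeros_like(m);k[y0:y1,x0:x1]=m[y0:y1,x0:x1]
    out=[]
    for c in cv2.findContours(k,cv2.RETR_EXTERNAL,cv2.CHAIN_APPROX_NONE)[0]:
        if cv2.contourArea(c)>minA: out.append((cv2.minAreaRect(c),cv2.boxPoints(cv2.minAreaRect(c))))
    return out
E
python3 - <<'E'
from h import *
im=cv2.imread("pics/top0.png")
for col in HS:
    for r,b in blobs(im,col,"top",(250,180,435,275)):
        z=.076 if r[0][1]<218 else .06
        print(col,np.round(r[0],1),np.round(r[1],1),"ctr",ray("top",r[0],z).round(4),"\n",np.array([ray("top",p,z)[:2] for p in b]).round(4).tolist())
s=cv2.imread("pics/scene0.png")
for col in HS:
    for r,b in blobs(s,col,"scene",(240,210,400,345)):
        print(col,np.round(r[0],1),np.round(r[1],1),[ray("scene",r[0],z).round(4)[:2] for z in(.06,.076)])
E
```

```text
red [289.4 238.1] [ 4.5 45. ] ctr [0.5895 0.0837 0.06  ] 
 [[0.5923, 0.1442], [0.5989, 0.0239], [0.5867, 0.0232], [0.5801, 0.1434]]
red [287.1 207.6] [10.6 40.3] ctr [0.6692 0.0892 0.076 ] 
 [[0.6805, 0.1437], [0.6864, 0.0365], [0.6578, 0.0348], [0.652, 0.1417]]
yellow [403.5 262.8] [ 4.4 45.2] ctr [ 0.523  -0.2196  0.06  ] 
 [[0.5257, -0.1595], [0.5319, -0.2793], [0.5202, -0.2797], [0.514, -0.16]]
yellow [399.9 201.3] [10.8 40.3] ctr [ 0.6857 -0.2108  0.076 ] 
 [[0.6974, -0.1566], [0.7033, -0.2639], [0.6741, -0.2649], [0.6682, -0.1579]]
blue [345.5 234.9] [ 4.6 43.3] ctr [ 0.5978 -0.0662  0.06  ] 
 [[0.6008, -0.0081], [0.6071, -0.1236], [0.5947, -0.1242], [0.5884, -0.0088]]
blue [343.8 204.5] [10.8 40.2] ctr [ 0.6774 -0.0616  0.076 ] 
 [[0.6889, -0.0074], [0.695, -0.1144], [0.6659, -0.1158], [0.6598, -0.009]]
red [378.6 241.4] [ 9.8 34.6] [array([0.6656, 0.1006]), array([0.6705, 0.0905])]
red [353.6 232. ] [ 4.7 37.6] [array([0.5926, 0.0831]), array([0.5986, 0.0732])]
yellow [314.3 323.8] [12.  42.7] [array([ 0.6822, -0.2039]), array([ 0.6869, -0.2097])]
yellow [263.  293.5] [ 4.7 44.6] [array([ 0.5258, -0.2206]), array([ 0.5327, -0.2261])]
blue [348.  280.7] [10.8 37.9] [array([ 0.674 , -0.0528]), array([ 0.6788, -0.0607])]
blue [322.  270.8] [ 5. 45.] [array([ 0.602 , -0.0719]), array([ 0.6078, -0.0796])]
```

Emit:
servo_tool(moves=[{"travel": [0,0,0],"dr": [0,0,5]},{"travel": [0,0,0],"dr": [0,0,4.9]},{"travel": [-36,-34,0],"dr": [0,0,0]},{"travel": [-36,-34,0],"dr": [0,0,0]},{"travel": [-36,-34,0],"dr": [0,0,0]},{"travel": [-36,-34,0],"dr": [0,0,0]},{"travel": [-36,-34,0],"dr": [0,0,0]},{"travel": [-36,-34,0],"dr": [0,0,0]},{"travel": [-36,-34,0],"dr": [0,0,0]},{"travel": [-36,-34,0],"dr": [0,0,0]},{"travel": [-36,-34,0],"dr": [0,0,0]},{"travel": [-36,-34,0],"dr": [0,0,0]}], claw=1)

```text
clock: 1.6
position: [0.4615, -0.2294, 0.2311]
ee_rot: [0.726, -0.687, -0.0, 0.0]
ft_force: [0.8, -0.5, 0.0]
grip_width: 0.0
```

```bash
cat > st.py <<'E'
from h import *
import sys
# unit frame: origin red lip top centre (home), yaw 3.15 deg
yaw=np.radians(3.15);ux=np.array([np.cos(yaw),np.sin(yaw)]);uy=np.array([-ux[1],ux[0]]);O=np.array([.591,.0835])
o=manip.get_obs();Rm=R.from_quat(o["ee_rot"]);p=o["position"]
print("t",o["clock"],"p",p.round(4),"F",o["ft_force"].round(1),"grip",round(o["grip_width"],2))
print("tool x",Rm.as_matrix()[:,0].round(4),"z",Rm.as_matrix()[:,2].round(4))
print("unit-frame (mm, rel. red lip)",(1e3*np.array([(p[:2]-O)@ux,(p[:2]-O)@uy,p[2]])).round(1))
if len(sys.argv)>3:
    a=np.array([float(v) for v in sys.argv[1:4]])/1e3
    w=np.r_[O+a[0]*ux+a[1]*uy,a[2]]
    print("travel to target",(Rm.inv().apply(w-p)*1e3).round(1))
    print("turn deg",np.degrees((Rm.inv()*R.from_matrix(np.c_[np.r_[-uy,0],np.r_[-ux,0],[0,0,-1]])).as_rotvec()).round(2))
E
python3 st.py -130 -300 38
```

```text
t 1.6 p [ 0.4615 -0.2294  0.2311] F [ 0.8 -0.5  0. ] grip 0.0
tool x [ 5.480e-02 -9.985e-01  1.000e-04] z [-2.e-04 -1.e-04 -1.e+00]
unit-frame (mm, rel. red lip) [-146.5 -305.3  231.1]
travel to target [ -5.3 -16.5 193.1]
turn deg [ 0.01 -0.01 -0.01]
```

Emit:
servo_tool(moves=[{"travel": [-5,-10,40],"dr": [0,0,0]},{"travel": [0,0,40],"dr": [0,0,0]},{"travel": [0,0,40],"dr": [0,0,0]},{"travel": [0,0,40],"dr": [0,0,0]},{"travel": [0,0,33],"dr": [0,0,0]},{"travel": [0,0,0],"dr": [0,0,0]}])

```text
clock: 2.35
position: [0.4687, -0.2243, 0.0361]
ee_rot: [0.726, -0.687, -0.002, 0.001]
ft_force: [-0.6, 0.1, 1.4]
grip_width: 0.003
```

```bash
python3 st.py -25 -300 38; python3 -c "
from h import *
cv2.imwrite('pics/s1.png',manip.camera('scene')[180:420,200:520].repeat(2,0).repeat(2,1))"
```

```text
t 2.35 p [ 0.4687 -0.2243  0.0361] F [-0.6  0.1  1.4] grip 0.0
tool x [ 0.0552 -0.9985 -0.0027] z [-0.0045  0.0024 -1.    ]
unit-frame (mm, rel. red lip) [-139.  -300.6   36.1]
travel to target [  -0.6 -114.    -2.4]
turn deg [0.25 0.15 0.02]
```

View pics/s1.png

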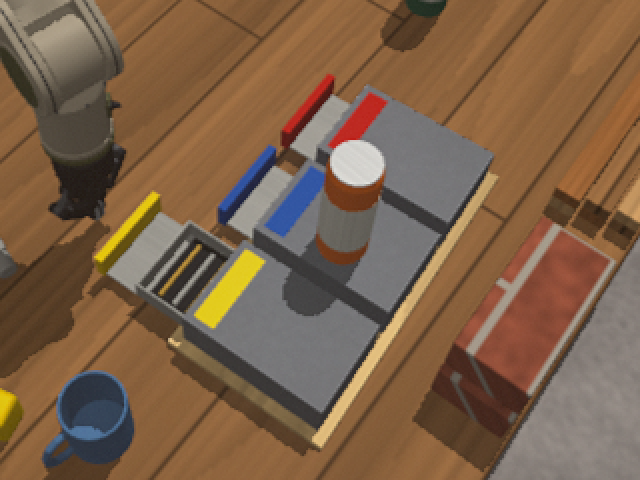

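The closed fingers (tip about crop px 70,210) stand in front of the yellow lip (130,230). I push now.

Emit:
servo_tool(moves=[{"travel": [0,-15,0],"dr": [0,0,0]},{"travel": [0,-15,0],"dr": [0,0,0]},{"travel": [0,-14,0],"dr": [0,0,0]},{"travel": [0,-14,0],"dr": [0,0,0]},{"travel": [0,-14,0],"dr": [0,0,0]},{"travel": [0,-14,0],"dr": [0,0,0]},{"travel": [0,-14,0],"dr": [0,0,0]},{"travel": [0,-10,0],"dr": [0,0,0]},{"travel": [0,-4,0],"dr": [0,0,0]},{"travel": [0,0,0],"dr": [0,0,0]}])

```text
clock: 3.65
position: [0.5849, -0.2186, 0.0383]
ee_rot: [0.726, -0.687, 0.0, -0.0]
ft_force: [-0.4, -0.4, 0.6]
grip_width: -0.005
```

```bash
python3 st.py -17 -300 38; python3 -c "
from h import *
im=manip.camera('scene');cv2.imwrite('pics/s2.png',im)
for r,b in blobs(im,'yellow','scene',(240,210,400,345)): print(r[0],r[1],ray('scene',r[0],.06))"
```

```text
t 3.65 p [ 0.5849 -0.2186  0.0383] F [-0.4 -0.4  0.6] grip -0.01
tool x [ 5.530e-02 -9.985e-01 -2.000e-04] z [ 8.e-04  3.e-04 -1.e+00]
unit-frame (mm, rel. red lip) [ -22.7 -301.3   38.3]
travel to target [-1.3 -5.7  0.3]
turn deg [-0.05  0.01  0.02]
(314.3461608886719, 323.7692565917969) (12.015693664550781, 42.88813400268555) [ 0.68220199 -0.20368488  0.06      ]
(287.45904541015625, 309.0491943359375) (4.865401268005371, 44.81291580200195) [ 0.60379483 -0.21476086  0.06      ]
```

Emit:
servo_tool(moves=[{"travel": [0,-2,0],"dr": [0,0,0]},{"travel": [0,-2,0],"dr": [0,0,0]},{"travel": [0,-2,0],"dr": [0,0,0]},{"travel": [0,0,0],"dr": [0,0,0]}])

```text
clock: 4.2
position: [0.5906, -0.2185, 0.0383]
ee_rot: [0.726, -0.687, 0.0, -0.0]
ft_force: [-1.7, 0.1, 0.9]
grip_width: -0.0
```

Emit:
servo_tool(moves=[{"travel": [0,-1,0],"dr": [0,0,0]},{"travel": [0,-1,0],"dr": [0,0,0]},{"travel": [0,0,0],"dr": [0,0,0]}])

```text
clock: 4.58
position: [0.5906, -0.2186, 0.0382]
ee_rot: [0.726, -0.688, -0.001, 0.001]
ft_force: [-11.6, 1.9, 8.7]
grip_width: 0.0
```

The yellow tray is against its stop: about 12 N with no further motion. Next I back off, rise and move over to the red pocket.

Emit:
servo_tool(moves=[{"travel": [0,15,0],"dr": [0,0,0]},{"travel": [0,15,-20],"dr": [0,0,0]},{"travel": [0,0,-40],"dr": [0,0,0]},{"travel": [0,0,-40],"dr": [0,0,0]},{"travel": [-50,0,0],"dr": [0,0,0]},{"travel": [-50,0,0],"dr": [0,0,0]},{"travel": [-50,0,0],"dr": [0,0,0]},{"travel": [-50,0,0],"dr": [0,0,0]},{"travel": [-50,0,0],"dr": [0,0,0]},{"travel": [-50,-20,0],"dr": [0,0,0]},{"travel": [0,-25,0],"dr": [0,0,0]},{"travel": [0,0,0],"dr": [0,0,0]}])

```text
clock: 6.08
position: [0.5921, 0.0826, 0.1382]
ee_rot: [0.727, -0.687, 0.0, -0.001]
ft_force: [-0.6, 0.1, -0.3]
grip_width: 0.001
```

```bash
python3 st.py 31 0 38; python3 -c "
from h import *
im=manip.camera('scene')
for r,b in blobs(im,'yellow','scene',(240,210,400,345)): print(r[0],r[1],ray('scene',r[0],.06))
cv2.imwrite('pics/s3.png',im[180:420,200:520].repeat(2,0).repeat(2,1))"
```

```text
t 6.075 p [0.5921 0.0826 0.1382] F [-0.6  0.1 -0.3] grip 0.0
tool x [ 5.570e-02 -9.984e-01 -7.000e-04] z [ 1.e-03  7.e-04 -1.e+00]
unit-frame (mm, rel. red lip) [  1.1  -0.9 138.2]
travel to target [ -0.9 -29.8 100.2]
turn deg [-0.06  0.04  0.04]
(314.29229736328125, 323.83843994140625) (12.015693664550781, 42.71272277832031) [ 0.68221471 -0.20391361  0.06      ]
(288.6557312011719, 310.7131042480469) (5.24951171875, 45.32505798339844) [ 0.60917654 -0.21639559  0.06      ]
```

View pics/s3.png

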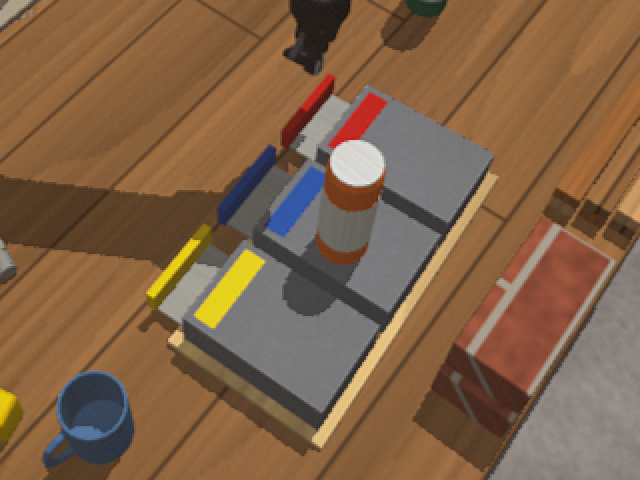

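The yellow tray is home: its lip measures x=0.609, and 0.609 was expected. The fingertip is above the red lip. I move over the pocket and go down.

Emit:
servo_tool(moves=[{"travel": [-1,-30,0],"dr": [0,0,0]},{"travel": [0,0,0],"dr": [0,0,0]},{"travel": [0,0,30],"dr": [0,0,0]},{"travel": [0,0,30],"dr": [0,0,0]},{"travel": [0,0,25],"dr": [0,0,0]},{"travel": [0,0,15],"dr": [0,0,0]},{"travel": [0,0,0],"dr": [0,0,0]}])

```text
clock: 7.0
position: [0.6199, 0.0842, 0.0377]
ee_rot: [0.726, -0.687, -0.0, 0.001]
ft_force: [0.5, 0.1, -0.1]
grip_width: -0.001
```

```bash
python3 st.py -103 0 38; python3 -c "
from h import *
im=manip.camera('scene')
cv2.imwrite('pics/s4.png',im[160:360,240:480].repeat(3,0).repeat(3,1))"
```

```text
t 7.0 p [0.6199 0.0842 0.0377] F [ 0.5  0.1 -0.1] grip -0.0
tool x [ 5.470e-02 -9.985e-01  2.000e-04] z [-1.5e-03 -3.0e-04 -1.0e+00]
unit-frame (mm, rel. red lip) [28.9 -0.9 37.7]
travel to target [-9.000e-01  1.319e+02 -1.000e-01]
turn deg [ 0.08 -0.01 -0.01]
```

View pics/s4.png

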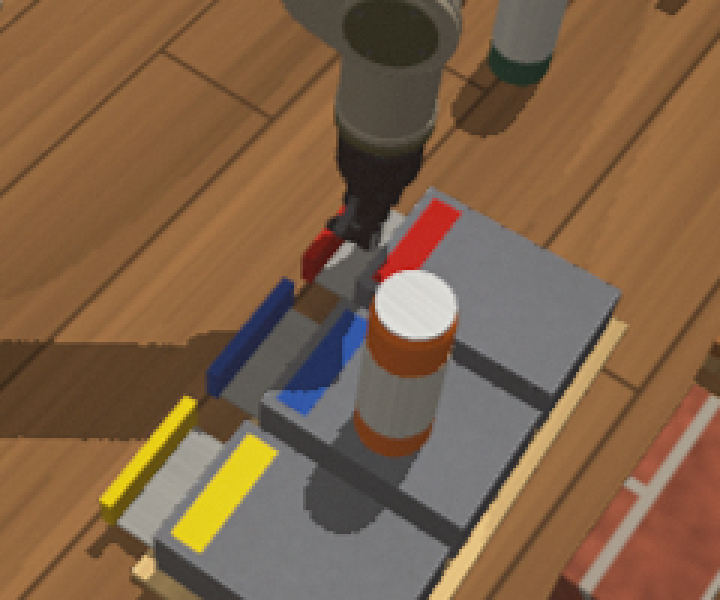

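The fingertip is in the red pocket (crop px 370,245), between lip and housing and touching nothing. I draw it out.

Emit:
servo_tool(moves=[{"travel": [0,6,0],"dr": [0,0,0]},{"travel": [0,6,0],"dr": [0,0,0]},{"travel": [0,8,0],"dr": [0,0,0]},{"travel": [0,10,0],"dr": [0,0,0]},{"travel": [0,12,0],"dr": [0,0,0]},{"travel": [0,12,0],"dr": [0,0,0]},{"travel": [0,12,0],"dr": [0,0,0]},{"travel": [0,12,0],"dr": [0,0,0]},{"travel": [0,12,0],"dr": [0,0,0]},{"travel": [0,12,0],"dr": [0,0,0]},{"travel": [0,10,0],"dr": [0,0,0]},{"travel": [0,8,0],"dr": [0,0,0]}])

```text
clock: 8.55
position: [0.5002, 0.0778, 0.0382]
ee_rot: [0.726, -0.687, -0.0, 0.0]
ft_force: [3.2, 0.0, 2.2]
grip_width: 0.002
```

```bash
python3 st.py -103 0 38; python3 -c "
from h import *
im=manip.camera('scene')
cv2.imwrite('pics/s5.png',im[160:360,240:480].repeat(3,0).repeat(3,1))"
```

```text
t 8.55 p [0.5002 0.0778 0.0382] F [3.2 0.  2.2] grip 0.0
tool x [ 5.500e-02 -9.985e-01  2.000e-04] z [-3.e-04 -2.e-04 -1.e+00]
unit-frame (mm, rel. red lip) [-91.   -0.7  38.2]
travel to target [-0.7 12.   0.2]
turn deg [ 0.02 -0.01  0.  ]
```

View pics/s5.png

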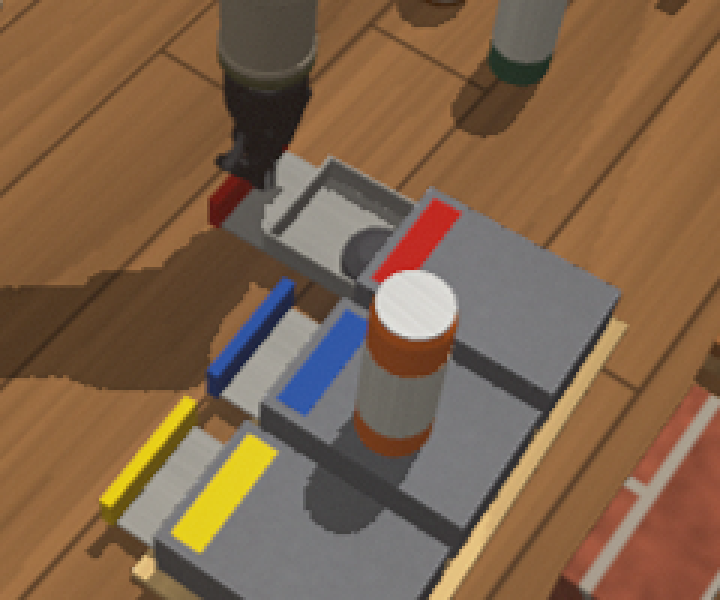

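The red tray is about 108 mm out with the cup wheel visible in it (crop px 365,250). I finish slowly to the stop.

Emit:
servo_tool(moves=[{"travel": [0,3,0],"dr": [0,0,0]},{"travel": [0,3,0],"dr": [0,0,0]},{"travel": [0,3,0],"dr": [0,0,0]},{"travel": [0,2,0],"dr": [0,0,0]},{"travel": [0,1,0],"dr": [0,0,0]},{"travel": [0,0,0],"dr": [0,0,0]}])

```text
clock: 9.35
position: [0.4888, 0.0772, 0.0383]
ee_rot: [0.726, -0.687, -0.0, 0.0]
ft_force: [2.0, 0.1, -1.2]
grip_width: -0.002
```

Emit:
servo_tool(moves=[{"travel": [0,1,0],"dr": [0,0,0]},{"travel": [0,1,0],"dr": [0,0,0]},{"travel": [0,0,0],"dr": [0,0,0]},{"travel": [0,0,0],"dr": [0,0,0]}])

```text
clock: 9.85
position: [0.4879, 0.0772, 0.0385]
ee_rot: [0.726, -0.687, 0.001, -0.001]
ft_force: [6.6, -0.8, -4.3]
grip_width: 0.001
```

It is at the stop. I let go to mid-pocket and rise clear.

Emit:
servo_tool(moves=[{"travel": [0,-6,0],"dr": [0,0,0]},{"travel": [0,-8,0],"dr": [0,0,0]},{"travel": [0,0,0],"dr": [0,0,0]},{"travel": [0,0,-30],"dr": [0,0,0]},{"travel": [0,0,-40],"dr": [0,0,0]},{"travel": [0,0,-50],"dr": [0,0,0]},{"travel": [0,0,-30],"dr": [0,0,0]},{"travel": [0,0,0],"dr": [0,0,0]},{"travel": [0,0,0],"dr": [0,0,0]}])

```text
clock: 10.98
position: [0.5004, 0.0778, 0.1875]
ee_rot: [0.726, -0.687, -0.0, 0.001]
ft_force: [-0.5, -0.4, -0.4]
grip_width: 0.003
```

```bash
python3 st.py; python3 -c "
from h import *
im=manip.camera('scene')
for c in HS:
  for r,b in blobs(im,c,'scene',(240,200,400,345),30): print(c,np.round(r[0],1),np.round(r[1],1),ray('scene',r[0],.06).round(4))
cv2.imwrite('pics/s6.png',im)"
```

```text
t 10.975 p [0.5004 0.0778 0.1875] F [-0.5 -0.4 -0.4] grip 0.0
tool x [ 5.500e-02 -9.985e-01  3.000e-04] z [-1.2e-03 -3.0e-04 -1.0e+00]
unit-frame (mm, rel. red lip) [-90.8  -0.7 187.5]
red [378.4 241.6] [ 9.8 34.2] [0.6656 0.0999 0.06  ]
red [317.2 214.4] [ 7.6 40.8] [0.474  0.0674 0.06  ]
yellow [314.3 323.8] [12.  42.7] [ 0.6822 -0.2039  0.06  ]
yellow [288.9 310.4] [ 5.2 46.1] [ 0.6091 -0.2154  0.06  ]
blue [348.2 280.4] [10.8 38.5] [ 0.674  -0.0519  0.06  ]
blue [322.1 270.8] [ 6.8 45.2] [ 0.6022 -0.0719  0.06  ]
```

View pics/s6.png

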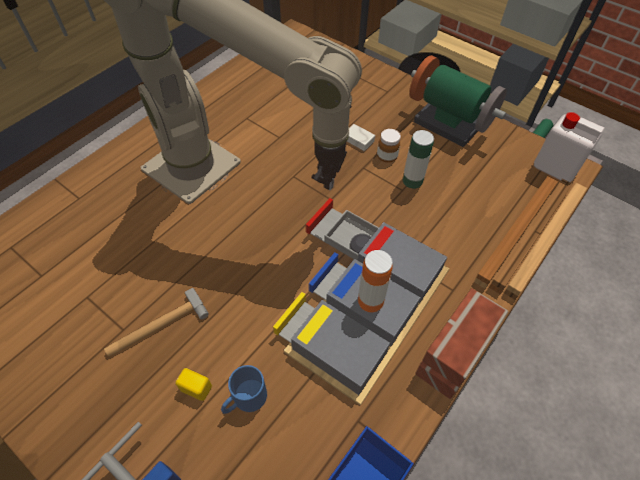

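The red lip (px 320,214) is about 119 mm out with the wheel in the tray (360,243). Yellow and blue are shut, the bystanders are unmoved and the gripper is clear.

```bash
python3 -c "
from workcell import manip
print(manip.hand_in())"
```

```text
the job is handed in; nothing more can be done
None
```

I pushed the yellow tray home with closed fingers, then hooked the fingertip behind the red lip and drew that tray out to its stop. I rose clear and handed in at about 11 s on the robot clock; hand-in gives no verdict.

- **Yellow tray:** it stopped against about 12 N of push. In the last picture its lip is at x = 0.609 m, the same as the home position I had worked out.
- **Red tray:** its lip moved about 119 mm of the 120 mm, measured in the scene camera. The pull force rose to about 7 N at the end, with under 1 mm of further motion.
- **Blue tray:** its lip has not moved from where it started.
- **Cup wheel and bystanders:** in the last picture the wheel lies in the red tray and the bystanders look unmoved. I judged both by eye and did not measure them.
- **Gripper:** it was about 190 mm above the bench and touching nothing.

No check failed or disagreed.

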